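# Lift the round-topped tile from the drying rack and shove it home on the painting easel

## Task

Slide the round-topped tile straight up out of the slotted drying rack and lay it back on the sloping painting easel, its straight edge down on the ledge and its side still clear of the channel at the ledge's end. Let go of it there, then push it along the ledge until its side is fully home in the channel. It is bare porcelain: do not drop it, and leave the two oblong tiles, the cup, the kiln prop and the teapot where they are.

Things in the scene. Friction and masses are not known exactly. Their poses are not given: they have to be found in the camera images.
- tile_arch: the round-topped white porcelain tile, loose, about 0.32 kg: 120 mm wide (its y), 9 mm thick (its x), 145 mm tall (its z): straight sides up to 85 mm, above that a half circle of radius 60 mm. Origin: middle of its straight lower edge face. It starts upright in one of the rack's three slots, its top about 45 mm above the other tiles.
- tile_a: an oblong white porcelain tile, loose, 120 wide (y), 9 thick (x), 100 tall (z); origin in the middle of its lower edge face. It stands in another slot of the rack.
- tile_b: the same kind of oblong tile as tile_a, in the remaining slot.
- rack: slotted drying rack of pale wood, fixed: base board 180 (x) x 160 (y) x 12 mm, an upright cheek at each y end, top 97 mm above the table. Ribs inside the cheeks make three pairs of upright slots at x = -60, 0 and 60 mm, 13 wide, 12 deep; a tile stands on the base board with both sides in slots, about 2 mm of play. Origin: centre of the underside, z up.
- easel: painting easel of brown wood, fixed: base 160 (x) x 200 (y) x 14 mm carrying the sloping bed (ledge, two slats, end channel; see easel_bed), which looks to its +x; its top leans back to its -x. Origin: centre of the underside, z up.
- easel_bed: frame of the easel's sloping bed, fixed. Origin: on top of the ledge, at the slats' front plane, mid length; 45 mm above the table, 30 mm to +x of the easel's origin. z: up the slope, 31.5 deg (0.55 rad) back from vertical; x: out of the slope; y: along the ledge. Ledge y -110 to 110, out to x 30. Slats at z 10-30 and 70-90, open between them save for a mast behind at y 0-40.
- easel_stop (a point): point on the stop face inside the channel at the +y end of the ledge, at ledge height in the slats' plane (y = 98 mm in easel_bed). The channel is 75 mm tall; its front lip reaches 12 mm back from the stop (to y = 86), 16 mm in front of the slats. A tile fully home has its origin at y = 38 mm in easel_bed; it is clear of the channel below y = 26.
- cup: white porcelain cup, loose, radius 34, 75 tall; origin: centre of its foot.
- prop: terracotta kiln prop, loose, a plain cylinder of radius 22, 50 tall; origin: centre of its foot.
- teapot: white porcelain teapot, loose, radius 56, 112 tall, spout to its -y, handle to its +y (90 mm out); origin: centre of its foot.
Not all that is in view belongs to the job. What is shaped like the tile_arch but orange or yellow is not meant.

How it is judged:
By the outcome, as a careful person would: the job done as asked, in the order asked, and still so for the second after the job is handed in, with the robot touching nothing.
It also fails if it takes over 54 s, if anything falls off the work surface, if the arm or the gripper's body presses on something with over 40 N, if the wrist force passes 120 N, or if a joint passes its speed limit or range.

## Robot

A 7-joint arm with a two-finger parallel gripper is mounted at the origin on the work surface. World frame = base frame: x ahead of the robot, y to its left, z up, the work surface at z = 0. Lengths are in m, angles in rad, forces in N, time in s.
With the tool pointing down it reaches from about 0.35 to 0.9 m from the base axis. Payload 8.1 kg.
Tool frame: the origin (TCP) lies on the centre line of the jaws, within the pads' length; the fingertips stand 19 mm ahead of it and the grasp point (between the pads) is the TCP (arm.tip_reach is the distance from the TCP to the fingertips, in m); z points along the fingers, y is the line along which they close (so a half turn about z gives the same grasp; the last joint's range is limited). The gripper opens to 92 mm and grips with 3 to 60 N. Pads are 19 mm wide; open, the fingers measure 130 mm over their backs; the gripper's body (75 mm by 190 mm) begins 47 mm behind the grasp point.
Start: joints at [-1.357, 0.434, 0.025, 1.573, -0.012, 1.134, -0.075], TCP at [0.195, 0.594, 0.224] pointing down, gripper open.
Joint ranges: [-2.62, 2.62], [-0.44, 2.09], [-1.27, 1.32], [0.08, 2.57], [-1.32, 4.46], [0.12, 2], [-2.74, 2.74]. Speed limits (rad/s): [2.22, 2.22, 3.01, 3.01, 3.14, 3.14, 3.14].

## Interface

Orientations are given as a rotation vector (axis times angle).
In Python, from cell import arm gives the robot as it stands.
- The arm moves only by the tool arm_command, never from a script. Its argument "targets" is a list that holds one entry, the list of rows, each a list of 6 numbers: the shift along the tool's x, y, z in m, then the turn, a rotation vector about the tool's x, y, z in rad. A call has 1 to 10 rows; each row shifts and turns the commanded pose from where the row before left it, along the tool's axes as they then stand; what a row does not reach is not made up. A row lasts 1/8 s, in which the tool goes at most 62.5 mm and 10.7 degrees, less where a joint would pass 70% of its speed; a pose out of reach is approached as far as the arm can. A call with a gripper value outside its range is refused whole. "jaw" is the finger opening in m, from 0 to 0.0918, set as the call begins (left out, the last holds). The fingers move at their own pace and stop on an object; "newtons" is the grip in N (left out, the last holds). Time passes only in rows, so rows that do not move let the fingers close. It gives the time, the measured TCP pose, the force, the opening and the grip force at its end, in the units of the state.
- arm.observe(): the state, without advancing time (a new reading comes with each control period).
- arm.get_image(name): name is "side" or "top" or "wrist"; returns a dict with "pixels" (420x560x3 uint8, red, green, blue), "z_map" (420x560 float32, m along the optical axis (not along the pixel's ray), 0 where there is no reading), "fx", "fy", "cx", "cy" (pixels), "xyz" and "rotation" of the camera in the world; the wrist camera has in their place "T_tool_cam" (4x4, takes a point from camera to tool coordinates, whose origin is the TCP and whose axes are the flange's). Camera axes: x right, y down, z forward; pixel columns grow to the right and rows downward; lengths in m; the calibration is good to about 2 mm. A picture is of the moment at which its call begins: read the wrist's pose just before it.
- arm.sign_off(): hands the job in; it is judged then, once.
The state is a dict: "clock": time; "joints": joint angles; "dq": joint speeds; "joint_efforts": joint torques, N m; "position": TCP position; "ee_rot": TCP orientation; "force": force on the tool from outside, world axes, zero at the start; "ft_torque": the same for the moment, N m; "width": opening from 0.0 (shut) to 1.0 (fully open); "gripper_force": force on a finger pad.
Only numpy, scipy, OpenCV 4.12 (cv2) and the standard library are available. Lean on these libraries where they do the work, as an engineer would, in place of code of your own. Each camera call takes 0.05 s, during which the arm holds its last target. There are 200 camera calls.

## Working session

There is one attempt and no reset: what is moved stays moved. The work goes in short steps, Python scripts to look and compute and a tool call to move; the robot and the scene stay as the last step left them, time stands still between calls to the robot, and variables do not carry over. Pictures are saved under pics/ and viewed, at most 10 in all, crops included, and the job is handed in when it is done.

Besides the shell and the picture viewer there is one more tool, called as name(argument=value, ...) on one line, values as JSON. arm_command: Moves the arm, as the interface text tells. Its arguments: {"type":"object","properties":{"targets":{"type":"array","items":{"type":"array","items":{"type":"array","items":{"type":"number"}}}},"jaw":{"type":"number"},"newtons":{"type":"number"}},"required":["targets"]}

```bash
ls; mkdir -p pics; cat > h.py <<'E'
import numpy as np, cv2
from scipy.spatial.transform import Rotation as R
from cell import arm
def cloud(n):
    s=arm.observe(); im=arm.get_image(n); z=im["z_map"]; v,u=np.indices(z.shape)
    P=np.stack([(u-im["cx"])/im["fx"]*z,(v-im["cy"])/im["fy"]*z,z],-1)
    if "xyz" in im: 
        r=np.array(im["rotation"]); r=r if r.shape==(3,3) else R.from_rotvec(r).as_matrix()
        W=P@r.T+np.array(im["xyz"])
    else:
        T=np.array(im["T_tool_cam"]); W=P@T[:3,:3].T+T[:3,3]
        W=W@R.from_rotvec(s["ee_rot"]).as_matrix().T+np.array(s["position"])
    W[z==0]=np.nan
    return im,W
def save(n,px): cv2.imwrite("pics/"+n,cv2.cvtColor(px,cv2.COLOR_RGB2BGR))
E
python3 - <<'E'
from h import *
print({k:np.round(v,3) for k,v in arm.observe().items()})
o=[]
for n in("top","side"):
    im,W=cloud(n); np.savez(f"{n}.npz",px=im["pixels"],W=W); save(n+"0.png",im["pixels"]); print(n,im["xyz"],np.round(im["rotation"],3),im["fx"])
E
```

```text
pics
{'clock': np.float64(0.0), 'joints': array([-1.357,  0.435,  0.025,  1.574, -0.012,  1.134, -0.075]), 'dq': array([ 0.001,  0.002,  0.   , -0.   , -0.001, -0.   ,  0.001]), 'joint_efforts': array([ 0.0000e+00, -6.6787e+01,  9.8500e-01, -3.1445e+01, -6.1000e-02,
        4.3000e-02,  0.0000e+00]), 'position': array([0.195, 0.593, 0.223]), 'ee_rot': array([-4.960e-01, -3.102e+00,  3.000e-03]), 'force': array([-0.701,  0.242,  0.58 ]), 'ft_torque': array([-0.047, -0.028, -0.051]), 'gripper_force': np.float64(0.0), 'width': np.float64(1.001)}
top [ 0.33671781 -0.0677509   1.27237245] [-2.111  2.12  -0.209] 535.0730626767543
side [ 0.11492374 -0.7953887   0.66627183] [-2.131  0.557 -0.315] 437.54464917876476
```

View pics/top0.png

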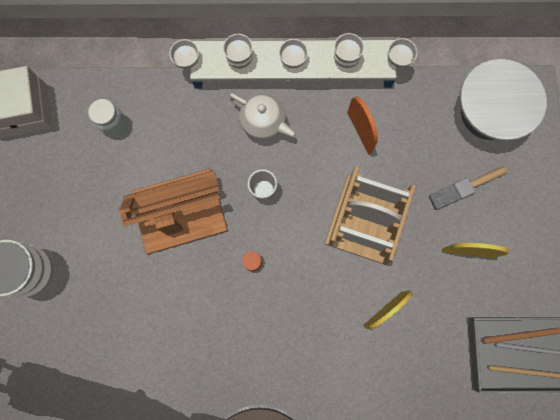

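View pics/side0.png

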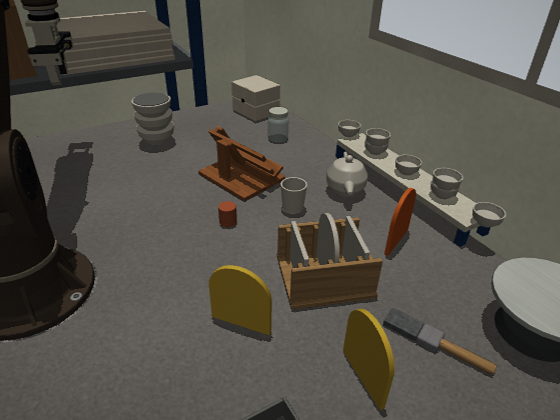

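The top view shows the arch tile in the middle slot of the rack (~375,210). The easel is at ~(180,210) with its channel at the left end (~128,210), so it looks away from the robot. The side view confirms the arch stands between the two oblong tiles. Next I'll fit the poses.

```bash
python3 - <<'E'
from h import *
D={n:np.load(n+".npz") for n in("top","side")}
def get(n,lo,hi):
    W=D[n]["W"];m=np.all((W>lo)&(W<hi),-1);return W[m],D[n]["px"][m].astype(int)
def rect(p): 
    r=cv2.minAreaRect((p[:,:2]*1000).astype(np.float32)); return np.round(r[0],1),np.round(r[1],1),round(r[2],1)
W=D["top"]["W"]
for u,v in[(372,215),(180,210),(165,225),(500,400)]: print(u,v,np.round(W[v,u],3))
for n in D:
    c=W[215,372]
    p,q=get(n,[c[0]-.15,c[1]-.13,.118],[c[0]+.15,c[1]+.13,.2]); 
    w=q.min(1)>90; p=p[w]; print(n,"arch",len(p),p.min(0).round(3),p.max(0).round(3),rect(p))
    m=p[:,:2].mean(0);_,_,V=np.linalg.svd(p[:,:2]-m);print(m.round(4),V[0].round(3))
    p,q=get(n,[c[0]-.15,c[1]-.13,.100],[c[0]+.15,c[1]+.13,.116]);w=q.min(1)>90;print("oblong+",len(p[w]),rect(p[w]))
    p,q=get(n,[c[0]-.15,c[1]-.13,.09],[c[0]+.15,c[1]+.13,.1]);w=(q[:,0]-q[:,2]>40);print("cheek",w.sum(),rect(p[w]))
    c=W[210,180]
    p,q=get(n,[c[0]-.16,c[1]-.16,.008],[c[0]+.16,c[1]+.16,.3]);w=(q[:,0]-q[:,2]>30)&(p[:,1]>.2);p=p[w]
    print("easel",len(p),p.min(0).round(3),p.max(0).round(3))
    print(np.histogram(p[:,2],bins=np.arange(0,.2,.01))[0])
    b=p[p[:,2]<.02];print("base",rect(b)); print("all",rect(p))
    np.save(n+"_easel.npy",p)
E
```

```text
372 215 [ 0.546 -0.257  0.083]
180 210 [0.572 0.191 0.013]
165 225 [0.519 0.201 0.12 ]
500 400 [ 0.136 -0.543  0.003]
top arch 267 [ 0.528 -0.312  0.12 ] [ 0.57  -0.206  0.16 ] (array([ 549.8, -259.3]), array([111.8,  10.5]), 71.3)
[ 0.5496 -0.258 ] [-0.326 -0.945]
oblong+ 633 (array([ 551.3, -258.9]), array([142.5, 173.3]), 70.8)
cheek 811 (array([ 549.4, -258.6]), array([143.6, 177.4]), 70.7)
easel 2628 [0.47  0.2   0.008] [0.652 0.317 0.126]
[ 52 869  33   9 240 406 306  73  27  31  76 369 137   0   0   0   0   0
   0]
base (array([560.2, 235.4]), array([161.5, 114.5]), 15.6)
all (array([558.9, 240. ]), array([160.6, 126.2]), 16.4)
side arch 168 [ 0.53  -0.312  0.118] [ 0.562 -0.228  0.158] (array([ 545.5, -270.2]), array([86.6,  9.5]), 71.7)
[ 0.5418 -0.2824] [-0.322 -0.947]
oblong+ 331 (array([ 550.2, -257.9]), array([121.9, 129.2]), 70.9)
cheek 637 (array([ 549.9, -257.4]), array([145.8, 178.6]), 70.7)
easel 748 [0.469 0.2   0.008] [0.616 0.305 0.122]
[  7 356  51  25  18  43  22  14  16  16  13 128  39   0   0   0   0   0
   0]
base (array([527.3, 238.5]), array([102.5,  96.2]), 12.6)
all (array([539.9, 242.8]), array([128.4, 117.3]), 16.1)
```

```bash
python3 - <<'E'
from h import *
from scipy.optimize import least_squares
P=[]
for n in("top","side"):
    d=np.load(n+".npz");W=d["W"];q=d["px"].astype(int)
    m=np.all((W>[.42,.08,.009])&(W<[.72,.36,.3]),-1)&(q[...,0]-q[...,2]>30)
    # exclude prop / orange
    p=W[m]; 
    b=p[p[:,2]<.019]; r=cv2.minAreaRect((b[:,:2]*1000).astype(np.float32)); print(n,len(p),r); 
    r=cv2.minAreaRect((p[:,:2]*1000).astype(np.float32)); print(r); P.append(p)
a=.55;Rb=np.array([[np.cos(a),0,-np.sin(a)],[0,1,0],[np.sin(a),0,np.cos(a)]]) # cols bed axes x,y,z in easel
def box(p,lo,hi):
    lo,hi=np.array(lo),np.array(hi);q=np.abs(p-(lo+hi)/2)-(hi-lo)/2
    return np.linalg.norm(np.maximum(q,0),axis=1)+np.minimum(q.max(1),0)
def res(t,p):
    e=(p-[t[0],t[1],0])@R.from_euler("z",t[2]).as_matrix()
    b=(e-[.03,0,.045])@Rb
    ds=[box(e,[-.08,-.1,0],[.08,.1,.014]),box(b,[0,-.11,-.015],[.03,.11,0]),box(b,[-.012,-.11,.01],[0,.11,.03]),box(b,[-.012,-.11,.07],[0,.11,.09])]
    return np.clip(np.min(np.abs(ds),0),0,.015)
for p in P+[np.vstack(P)]:
    best=min((least_squares(res,[.565,.2,y],args=(p,),loss="soft_l1",f_scale=.003) for y in(.2,.27,.35)),key=lambda s:s.cost)
    print(best.x.round(4),best.cost,np.median(res(best.x,p)))
t=best.x
for p in P:
    b=((p-[t[0],t[1],0])@R.from_euler("z",t[2]).as_matrix()-[.03,0,.045])@Rb
    for lo,hi in((.01,.03),(.07,.09)):
        s=b[(b[:,2]>lo)&(b[:,2]<hi)&(abs(b[:,1])<.08)&(abs(b[:,0])<.01)];print("slat x",len(s),np.median(s[:,0]) if len(s) else 0)
    s=b[(b[:,2]>-.008)&(b[:,2]<.008)&(b[:,0]>.005)&(b[:,0]<.028)&(abs(b[:,1])<.08)];print("ledge z",len(s),np.median(s[:,2]))
    s=b[(abs(b[:,0])<.004)&(b[:,2]>.01)];print("slat y range",s[:,1].min(),s[:,1].max(),"zmax",b[:,2].max())
    s=b[(b[:,0]>.012)&(b[:,2]>.02)];print("lip",s.min(0) if len(s) else 0,s.max(0) if len(s) else 0)
    s=b[(b[:,0]<-.02)&(b[:,2]>.06)];print("mast",s.min(0) if len(s) else 0,s.max(0) if len(s) else 0)
np.save("easel_t.npy",t)
E
```

```text
top 5799 ((572.3433837890625, 194.54461669921875), (161.23812866210938, 199.96885681152344), 16.212238311767578)
((572.202392578125, 194.85940551757812), (161.23130798339844, 220.31832885742188), 16.369773864746094)
side 2470 ((570.7987670898438, 196.43026733398438), (162.86085510253906, 202.49769592285156), 16.195024490356445)
((570.8326416015625, 196.31341552734375), (162.86085510253906, 223.8344268798828), 16.195024490356445)
[0.5715 0.1953 0.2837] 0.029021166780253498 0.0016042592651355093
[0.5712 0.1976 0.2746] 0.020816313696105142 0.0014695861958451536
[0.571  0.197  0.2822] 0.049883194701809 0.0015689260885352182
slat x 322 -0.0009113282249849012
slat x 360 -0.0004693016375780819
ledge z 660 -0.0005496598356179605
slat y range -0.1124740352557656 0.10761233417919554 zmax 0.10846436303780928
lip [0.01270436 0.08253498 0.0209886 ] [0.02604145 0.10779028 0.08132037]
mast [-0.05715189 -0.00306617  0.06043017] [-0.02006508  0.03799024  0.10846436]
slat x 70 -0.004466540035498194
slat x 106 -0.004064382554166085
ledge z 99 -0.00036774725330745273
slat y range -0.11015931098591537 0.1062890861606121 zmax 0.10807469613319921
lip [0.01233324 0.08280406 0.02819685] [0.02455037 0.11131627 0.07719448]
mast [-0.05942192 -0.00336854  0.06024871] [-0.02042703  0.04246753  0.1080747 ]
```

```bash
cat >> h.py <<'E'
RY=-0.3335; RC=np.array([.5498,-.2588])          # rack yaw, tile centre
ET=np.array([.572,.196,.283]); a=.55
BED=R.from_euler("z",ET[2])*R.from_matrix([[np.cos(a),0,-np.sin(a)],[0,1,0],[np.sin(a),0,np.cos(a)]])
BO=R.from_euler("z",ET[2]).apply([.03,0,.045])+[ET[0],ET[1],0]
bed=lambda *p: BED.apply(p)+BO
F=R.from_matrix(np.array([[0,1,0],[1,0,0],[0,0,-1.]]).T)  # tool x->y, y->x, z->-z
RACK=R.from_euler("z",RY)*F; LAY=BED*F
def pose():
    s=arm.observe(); return np.array(s["position"]),R.from_rotvec(s["ee_rot"])
def rows(p1,R1,n,start=None):
    p,q=start or pose(); w=(q.inv()*R1).as_rotvec(); d=(np.array(p1)-p)/n
    print("dist",np.round(np.linalg.norm(d)*n,4),"turn",np.round(np.linalg.norm(w),3))
    for i in range(n):
        r=np.r_[q.inv().apply(d),w/n].round(3); print(r.tolist(),end=","); q=q*R.from_rotvec(w/n)
    print(); return p1,R1
E
python3 - <<'E'
from h import *
mid=R.from_rotvec((pose()[1].inv()*RACK).as_rotvec()*.5); st=pose()
s=rows([.50,.19,.28],st[1]*mid,10)
rows([RC[0],RC[1],.25],RACK,10,s)
E
```

```text
dist 0.5091 turn 0.794
[-0.042, -0.029, -0.006, -0.0, 0.0, 0.079],[-0.044, -0.025, -0.006, -0.0, 0.0, 0.079],[-0.046, -0.022, -0.006, -0.0, 0.0, 0.079],[-0.047, -0.018, -0.006, -0.0, 0.0, 0.079],[-0.049, -0.014, -0.006, -0.0, 0.0, 0.079],[-0.049, -0.011, -0.006, -0.0, 0.0, 0.079],[-0.05, -0.007, -0.006, -0.0, 0.0, 0.079],[-0.051, -0.003, -0.006, -0.0, 0.0, 0.079],[-0.051, 0.001, -0.006, -0.0, 0.0, 0.079],[-0.05, 0.005, -0.006, -0.0, 0.0, 0.079],
dist 0.4525 turn 0.794
[-0.042, -0.015, 0.003, -0.0, 0.0, 0.079],[-0.044, -0.012, 0.003, -0.0, 0.0, 0.079],[-0.044, -0.009, 0.003, -0.0, 0.0, 0.079],[-0.045, -0.005, 0.003, -0.0, 0.0, 0.079],[-0.045, -0.001, 0.003, -0.0, 0.0, 0.079],[-0.045, 0.002, 0.003, -0.0, 0.0, 0.079],[-0.045, 0.006, 0.003, -0.0, 0.0, 0.079],[-0.044, 0.009, 0.003, -0.0, 0.0, 0.079],[-0.043, 0.013, 0.003, -0.0, 0.0, 0.079],[-0.042, 0.016, 0.003, -0.0, 0.0, 0.079],
```

arm_command(targets=[[[-0.042,-0.029,-0.006,0,0,0.079],[-0.044,-0.025,-0.006,0,0,0.079],[-0.046,-0.022,-0.006,0,0,0.079],[-0.047,-0.018,-0.006,0,0,0.079],[-0.049,-0.014,-0.006,0,0,0.079],[-0.049,-0.011,-0.006,0,0,0.079],[-0.05,-0.007,-0.006,0,0,0.079],[-0.051,-0.003,-0.006,0,0,0.079],[-0.051,0.001,-0.006,0,0,0.079],[-0.05,0.005,-0.006,0,0,0.079]]], jaw=0.03, newtons=20)

```text
clock: 1.35
position: [0.5011, 0.188, 0.2843]
ee_rot: [-1.655, -2.67, 0.0]
force: [0.6, 0.8, 0.2]
width: 0.33
gripper_force: 0.0
```

arm_command(targets=[[[-0.042,-0.015,0.003,0,0,0.079],[-0.044,-0.012,0.003,0,0,0.079],[-0.044,-0.009,0.003,0,0,0.079],[-0.045,-0.005,0.003,0,0,0.079],[-0.045,-0.001,0.003,0,0,0.079],[-0.045,0.002,0.003,0,0,0.079],[-0.045,0.006,0.003,0,0,0.079],[-0.044,0.009,0.003,0,0,0.079],[-0.043,0.013,0.003,0,0,0.079],[-0.042,0.016,0.003,0,0,0.079]]])

```text
clock: 2.6
position: [0.5533, -0.2591, 0.2538]
ee_rot: [-2.554, -1.828, 0.0]
force: [0.7, -0.2, 0.1]
width: 0.326
gripper_force: 0.0
```

arm_command(targets=[[[0,0,0,0,0,0],[0,0,0,0,0,0]]])

```text
clock: 2.85
position: [0.5532, -0.2574, 0.2537]
ee_rot: [-2.551, -1.831, 0.0]
force: [-0.2, 0.6, -0.8]
width: 0.327
gripper_force: 0.0
```

```bash
python3 - <<'E'
from h import *
p,q=pose();print(p.round(4),np.linalg.norm((q.inv()*RACK).as_rotvec()),arm.observe()["joints"])
im,W=cloud("wrist");save("w1.png",im["pixels"]);x=im["pixels"].astype(int)
m=np.all((W>[.45,-.36,.125])&(W<[.65,-.16,.165]),-1)&(x.min(-1)>70)&(x.max(-1)-x.min(-1)<40);P=W[m]
print(len(P),P.min(0),P.max(0))
rc=cv2.minAreaRect((P[:,:2]*1000).astype(np.float32));print(rc)
e=(P-[RC[0],RC[1],0])@R.from_euler("z",RY).as_matrix()
print(np.percentile(e,[1,50,99],axis=0).round(4))
rows([RC[0],RC[1],.134],RACK,5)
E
```

```text
[ 0.5532 -0.2574  0.2537] 0.00802045130386134 [-0.12549086  0.44179441  0.70081889  1.60813545 -0.30012862  1.20336027
  0.31155981]
1560 [ 0.53019261 -0.30779206  0.12501961] [ 0.57192507 -0.20656049  0.15807108]
((551.3517456054688, -257.04876708984375), (105.89350128173828, 8.976615905761719), 70.880126953125)
[[-0.0035 -0.0471  0.1257]
 [ 0.0009  0.0112  0.1517]
 [ 0.0052  0.0533  0.1573]]
dist 0.1199 turn 0.009
[-0.001, -0.001, 0.024, -0.0, -0.0, 0.002],[-0.001, -0.001, 0.024, -0.0, -0.0, 0.002],[-0.001, -0.001, 0.024, -0.0, -0.0, 0.002],[-0.001, -0.001, 0.024, -0.0, -0.0, 0.002],[-0.001, -0.001, 0.024, -0.0, -0.0, 0.002],
```

View pics/w1.png

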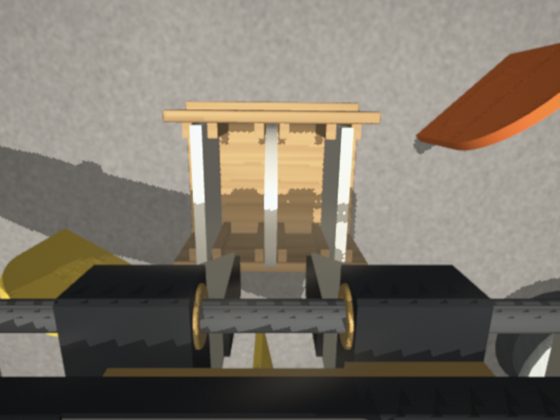

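The wrist view shows the arch's top edge at ~(270,190), nearly centred between the fingers (228 and 322), with the oblong tiles well clear. I'll shift about 2 mm and go down.

arm_command(targets=[[[-0.002,-0.002,0.01,0,0,0.008],[0,0,0.03,0,0,0],[0,0,0.03,0,0,0],[0,0,0.025,0,0,0],[0,0,0.015,0,0,0],[0,0,0.01,0,0,0],[0,0,0,0,0,0],[0,0,0,0,0,0]]])

```text
clock: 3.9
position: [0.5513, -0.2595, 0.135]
ee_rot: [2.559, 1.821, 0.001]
force: [-0.3, -0.5, -0.0]
width: 0.323
gripper_force: 0.0
```

arm_command(targets=[[[0,0,0,0,0,0],[0,0,0,0,0,0],[0,0,0,0,0,0],[0,0,0,0,0,0],[0,0,0,0,0,0],[0,0,0,0,0,0]]], jaw=0.0, newtons=20)

```text
clock: 4.65
position: [0.551, -0.2593, 0.1345]
ee_rot: [2.56, 1.821, 0.001]
force: [-0.5, 0.6, 4.7]
width: 0.1
gripper_force: 20.0
```

arm_command(targets=[[[0,0,-0.005,0,0,0],[0,0,-0.015,0,0,0],[0,0,-0.02,0,0,0],[0,0,-0.025,0,0,0],[0,0,-0.025,0,0,0],[0,0,-0.025,0,0,0],[0,0,-0.025,0,0,0],[0,0,-0.015,0,0,0],[0,0,0,0,0,0],[0,0,0,0,0,0]]], newtons=30)

```text
clock: 5.9
position: [0.5504, -0.2589, 0.2883]
ee_rot: [-2.559, -1.821, 0.001]
force: [-0.2, 0.1, -4.6]
width: 0.095
gripper_force: 30.0
```

```bash
python3 - <<'E'
from h import *
print({k:np.round(arm.observe()[k],3) for k in("position","force","width","joints")})
g=.1225
A=bed(.030,-.022,g+.060); print("above",A, "final",bed(.0045,-.022,g), "cleared tile bottom lowest",bed(.03,-.022,.06))
m=[.60,-.04,.33]
st=pose(); w=R.from_rotvec((st[1].inv()*LAY).as_rotvec()*.5)
s=rows(m,st[1]*w,9); s=rows(A,LAY,9,s)
im,W=cloud("side");save("s1.png",im["pixels"])
E
```

```text
{'position': array([ 0.55 , -0.259,  0.288]), 'force': array([-0.155,  0.123, -4.572]), 'width': np.float64(0.095), 'joints': array([-0.134,  0.415,  0.718,  1.56 , -0.281,  1.274,  0.291])}
above [0.53991229 0.16375736 0.21626634] final [0.54915141 0.16644414 0.15178635] cleared tile bottom lowest [0.60139453 0.18163671 0.11183209]
dist 0.2282 turn 0.411
[0.025, -0.003, -0.005, -0.03, 0.009, -0.033],[0.025, -0.002, -0.004, -0.03, 0.009, -0.033],[0.025, -0.001, -0.004, -0.03, 0.009, -0.033],[0.025, 0.0, -0.004, -0.03, 0.009, -0.033],[0.025, 0.001, -0.004, -0.03, 0.009, -0.033],[0.025, 0.002, -0.004, -0.03, 0.009, -0.033],[0.025, 0.003, -0.003, -0.03, 0.009, -0.033],[0.025, 0.004, -0.003, -0.03, 0.009, -0.033],[0.025, 0.005, -0.003, -0.03, 0.009, -0.033],
dist 0.241 turn 0.411
[0.022, -0.011, 0.011, -0.03, 0.009, -0.033],[0.022, -0.01, 0.011, -0.03, 0.009, -0.033],[0.022, -0.01, 0.011, -0.03, 0.009, -0.033],[0.023, -0.009, 0.011, -0.03, 0.009, -0.033],[0.023, -0.009, 0.011, -0.03, 0.009, -0.033],[0.023, -0.009, 0.011, -0.03, 0.009, -0.033],[0.023, -0.008, 0.011, -0.03, 0.009, -0.033],[0.023, -0.008, 0.011, -0.03, 0.009, -0.033],[0.023, -0.007, 0.011, -0.03, 0.009, -0.033],
```

View pics/s1.png

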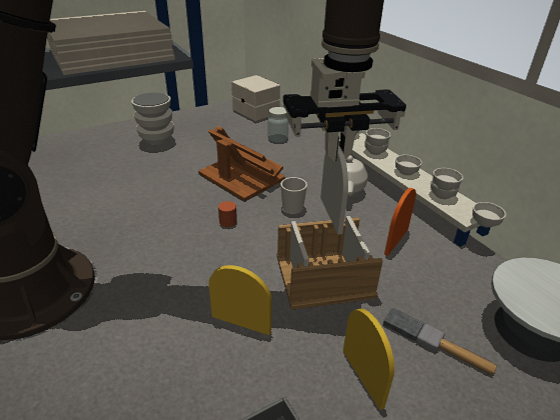

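The side view shows the tile hanging upright in the jaws (~(335,185)), with its lower edge clear above the rack and both oblong tiles still in place. On to the easel.

arm_command(targets=[[[0.025,-0.003,-0.005,-0.03,0.009,-0.033],[0.025,-0.002,-0.004,-0.03,0.009,-0.033],[0.025,-0.001,-0.004,-0.03,0.009,-0.033],[0.025,0,-0.004,-0.03,0.009,-0.033],[0.025,0.001,-0.004,-0.03,0.009,-0.033],[0.025,0.002,-0.004,-0.03,0.009,-0.033],[0.025,0.003,-0.003,-0.03,0.009,-0.033],[0.025,0.004,-0.003,-0.03,0.009,-0.033],[0.025,0.005,-0.003,-0.03,0.009,-0.033]]])

```text
clock: 7.08
position: [0.5999, -0.0388, 0.3305]
ee_rot: [2.122, 2.051, 0.328]
force: [-0.5, 0.3, -3.5]
width: 0.096
gripper_force: 30.0
```

arm_command(targets=[[[0.022,-0.011,0.011,-0.03,0.009,-0.033],[0.022,-0.01,0.011,-0.03,0.009,-0.033],[0.022,-0.01,0.011,-0.03,0.009,-0.033],[0.023,-0.009,0.011,-0.03,0.009,-0.033],[0.023,-0.009,0.011,-0.03,0.009,-0.033],[0.023,-0.009,0.011,-0.03,0.009,-0.033],[0.023,-0.008,0.011,-0.03,0.009,-0.033],[0.023,-0.008,0.011,-0.03,0.009,-0.033],[0.023,-0.007,0.011,-0.03,0.009,-0.033],[0,0,0,0,0,0]]])

```text
clock: 8.32
position: [0.5402, 0.1646, 0.2129]
ee_rot: [1.647, 2.187, 0.612]
force: [0.4, -0.8, -3.1]
width: 0.096
gripper_force: 30.0
```

```bash
cat >> h.py <<'E'
def inbed():
    p,q=pose(); print("bed pos",BED.inv().apply(p-BO).round(4),"rot err (tool)",(q.inv()*LAY).as_rotvec().round(4),"F bed",BED.inv().apply(arm.observe()["force"]).round(2))
E
python3 - <<'E'
from h import *
inbed(); im,W=cloud("wrist");save("w2.png",im["pixels"])
s=arm.observe();print(s["width"],s["gripper_force"])
x=im["pixels"].astype(int)
b=(W-BO)@BED.as_matrix()
for n in("wrist","top"):
    if n=="top": im,W=cloud("top");x=im["pixels"].astype(int);b=(W-BO)@BED.as_matrix()
    wh=(x.max(-1)-x.min(-1)<40)&(x.min(-1)>60)
    m=wh&np.all((b>[.01,-.12,.03])&(b<[.06,.08,.215]),-1);p=b[m];print(n,"tile",len(p),np.percentile(p,[1,50,99],axis=0).round(4))
    f=p[(p[:,0]>np.median(p[:,0])-.004)&(p[:,2]<.14)];A=np.c_[f[:,1:],np.ones(len(f))];print("face plane x= a y+b z+c",np.linalg.lstsq(A,f[:,0],rcond=None)[0].round(4) if len(f)>10 else 0)
    br=(x[...,0]-x[...,2]>30)
    m=br&np.all((b>[-.008,-.1,.012])&(b<[.008,.08,.028]),-1);print("slat",m.sum(),np.median(b[m],0))
    m=br&np.all((b>[.005,-.1,-.008])&(b<[.028,.08,.008]),-1);print("ledge",m.sum(),np.median(b[m],0))
E
```

```text
bed pos [ 0.0287 -0.0213  0.1793] rot err (tool) [ 0.0017  0.0096 -0.0003] F bed [-1.49 -0.9  -2.7 ]
0.0969050619787066 29.99792844057083
wrist tile 5050 [[ 0.0153 -0.0602  0.1148]
 [ 0.0288 -0.0021  0.1937]
 [ 0.0427  0.0399  0.2121]]
face plane x= a y+b z+c [ 4.5589 -0.0524 -0.1468]
slat 411 [0.00115829 0.00782894 0.02353209]
ledge 3362 [ 0.01349295  0.02228492 -0.00105853]
top tile 633 [[ 0.025  -0.0834  0.062 ]
 [ 0.0329 -0.0529  0.1234]
 [ 0.0352  0.0315  0.1953]]
face plane x= a y+b z+c [0.0017 0.0057 0.0324]
slat 53 [-0.00036656  0.06251933  0.02370366]
ledge 235 [ 0.02007896 -0.06276617 -0.00022326]
```

View pics/w2.png

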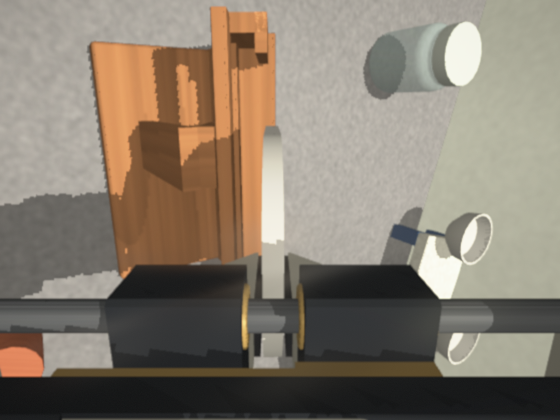

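The wrist view shows the tile (edge line ~(273,130)-(273,260)) parallel to and just in front of the slats (~(235,150)). The channel is ahead at ~(250,35) and clear of the tile. Lowering now.

arm_command(targets=[[[0,0,0.005,0.002,0.01,0],[0,0,0.012,0,0,0],[0,0,0.015,0,0,0],[0,0,0.012,0,0,0],[0,0,0.006,0,0,0],[0,-0.008,0,0,0,0],[0,-0.008,0,0,0,0],[0,-0.005,0,0,0,0],[0,0,0,0,0,0],[0,0,0,0,0,0]]])

```text
clock: 9.68
position: [0.5513, 0.1653, 0.1629]
ee_rot: [1.654, 2.191, 0.619]
force: [-0.2, -0.6, -3.8]
width: 0.092
gripper_force: 30.0
```

```bash
python3 - <<'E'
from h import *
inbed()
im,W=cloud("top");x=im["pixels"].astype(int);b=(W-BO)@BED.as_matrix()
wh=(x.max(-1)-x.min(-1)<40)&(x.min(-1)>60)
p=b[wh&np.all((b>[.0,-.12,-.01])&(b<[.025,.08,.1]),-1)];print(len(p),np.percentile(p,[1,50,99],axis=0).round(4))
E
```

```text
bed pos [ 0.0118 -0.0237  0.131 ] rot err (tool) [-0.0003  0.0012 -0.0048] F bed [-2.27 -0.52 -3.07]
429 [[ 0.0069 -0.1111  0.0004]
 [ 0.0145 -0.0463  0.0601]
 [ 0.0164  0.0343  0.0993]]
```

arm_command(targets=[[[0,-0.003,0.002,0,0,0],[0,-0.003,0.002,0,0,0],[0,0,0.002,0,0,0],[0,0,0,0,0,0],[0,0,0,0,0,0]]])

```text
clock: 10.35
position: [0.5496, 0.1654, 0.1547]
ee_rot: [1.653, 2.192, 0.62]
force: [0.9, 0.1, -3.6]
width: 0.095
gripper_force: 30.0
```

```bash
python3 -c "
from h import *
inbed()"
```

```text
bed pos [ 0.0062 -0.0231  0.1249] rot err (tool) [ 0.0001  0.0009 -0.004 ] F bed [-1.16 -0.14 -3.54]
```

arm_command(targets=[[[0,-0.001,0.001,0,0,0],[0,-0.0005,0.001,0,0,0],[0,0,0,0,0,0],[0,0,0,0,0,0]]])

```text
clock: 10.85
position: [0.5501, 0.1657, 0.1528]
ee_rot: [1.652, 2.191, 0.622]
force: [4.7, 2.1, -0.3]
width: 0.095
gripper_force: 30.0
```

```bash
python3 -c "
from h import *
inbed()"
```

```text
bed pos [ 0.0056 -0.0229  0.123 ] rot err (tool) [ 0.0015  0.0004 -0.0039] F bed [ 4.18  0.7  -2.91]
```

arm_command(targets=[[[0,0.0003,0.001,0,0,0],[0,0,0.0005,0,0,0],[0,0,0,0,0,0],[0,0,0,0,0,0]]])

```text
clock: 11.35
position: [0.5507, 0.1658, 0.1517]
ee_rot: [1.652, 2.191, 0.621]
force: [0.5, 1.7, 7.0]
width: 0.095
gripper_force: 30.0
```

```bash
python3 -c "
from h import *
inbed()"
```

```text
bed pos [ 0.0056 -0.023   0.1217] rot err (tool) [ 0.0013  0.0006 -0.0039] F bed [4.5  1.43 5.45]
```

arm_command(targets=[[[0,0,0,0,0,0],[0,0,0,0,0,0],[0,0,0,0,0,0],[0,0,0,0,0,0]]], jaw=0.025)

```text
clock: 11.85
position: [0.5499, 0.1651, 0.1505]
ee_rot: [1.653, 2.192, 0.618]
force: [-0.6, 0.1, 0.3]
width: 0.271
gripper_force: 0.0
```

arm_command(targets=[[[0,0,-0.005,0,0,0],[0,0,-0.01,0,0,0],[0,0,-0.02,0,0,0],[0,0,-0.03,0,0,0],[0,0,-0.03,0,0,0],[0,0,-0.02,0,0,0],[0,0,0,0,0,0]]])

```text
clock: 12.72
position: [0.4926, 0.1485, 0.2505]
ee_rot: [1.652, 2.19, 0.621]
force: [0.5, -0.4, 0.2]
width: 0.274
gripper_force: 0.0
```

```bash
python3 - <<'E'
from h import *
inbed()
im,W=cloud("top");save("t2.png",im["pixels"][130:280,80:300].repeat(3,0).repeat(3,1));x=im["pixels"].astype(int);b=(W-BO)@BED.as_matrix()
wh=(x.max(-1)-x.min(-1)<40)&(x.min(-1)>60)
p=b[wh&np.all((b>[-.02,-.12,.005])&(b<[.025,.08,.16]),-1)];print(len(p),np.percentile(p,[0,1,50,99,100],axis=0).round(4))
p=p[p[:,0]>.004]
A=np.c_[p[:,1:],np.ones(len(p))];print(np.linalg.lstsq(A,p[:,0],rcond=None)[0].round(4))
im,W=cloud("side");save("s2.png",im["pixels"][110:230,160:320].repeat(3,0).repeat(3,1))
E
```

```text
bed pos [ 0.0055 -0.0234  0.2377] rot err (tool) [ 0.0023  0.002  -0.0043] F bed [ 0.43 -0.57 -0.06]
642 [[-0.0197 -0.1113  0.0053]
 [-0.0023 -0.1109  0.0058]
 [ 0.0089 -0.0507  0.0744]
 [ 0.0108  0.0312  0.1441]
 [ 0.0158  0.0365  0.1464]]
[ 0.0015 -0.0115  0.0097]
```

View pics/t2.png

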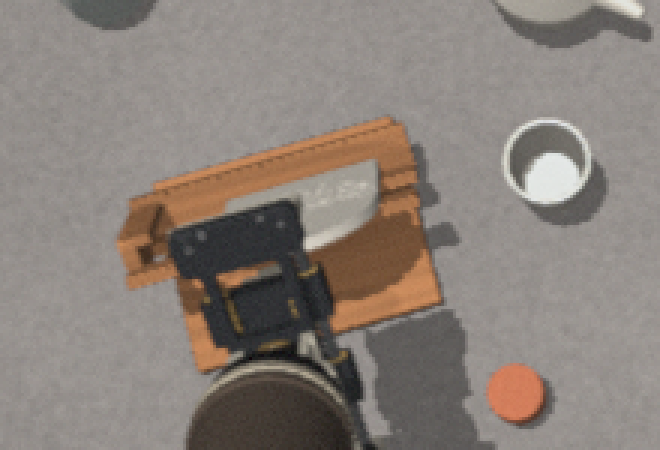

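View pics/s2.png

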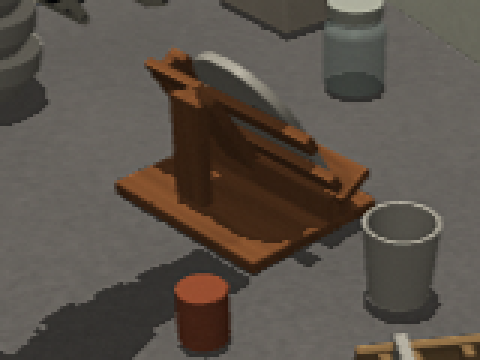

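The close-ups show the tile lying flat on both slats with its straight edge on the ledge. Its left side is still short of the channel (~(150,230) in the top crop), and the cup and prop haven't moved. Next I'll plan the push.

```bash
cat >> h.py <<'E'
th=.65; bx=np.array([np.sin(th),0,np.cos(th)]) # back dir in bed
tx=np.array([-np.cos(th),0,np.sin(th)])
PUSH=BED*R.from_matrix(np.c_[tx,[0,1,0],-bx])
pushtcp=lambda y: bed(.0231,y,.0331)
def inbed2():
    p,q=pose(); b=BED.inv().apply(p-BO); print("bed tcp",b.round(4),"tip",(BED.inv().apply(p+.019*q.apply([0,0,1])-BO)).round(4),"rot err",(q.inv()*PUSH).as_rotvec().round(4),"F bed",BED.inv().apply(arm.observe()["force"]).round(2),"clock",arm.observe()["clock"])
E
python3 - <<'E'
from h import *
print(np.linalg.det(PUSH.as_matrix()),arm.observe()["joints"].round(2))
rows(pushtcp(-.118)+[0,0,.13],PUSH,10)
E
```

```text
1.0000000000000007 [-0.07 -0.01 -0.39  2.25  0.24  0.38 -0.37]
dist 0.158 turn 1.677
[-0.009, 0.009, 0.009, 0.051, 0.051, -0.151],[-0.011, 0.008, 0.008, 0.051, 0.051, -0.151],[-0.013, 0.006, 0.007, 0.051, 0.051, -0.151],[-0.014, 0.005, 0.006, 0.051, 0.051, -0.151],[-0.015, 0.003, 0.006, 0.051, 0.051, -0.151],[-0.015, 0.001, 0.005, 0.051, 0.051, -0.151],[-0.015, -0.001, 0.004, 0.051, 0.051, -0.151],[-0.015, -0.003, 0.003, 0.051, 0.051, -0.151],[-0.015, -0.006, 0.003, 0.051, 0.051, -0.151],[-0.014, -0.008, 0.002, 0.051, 0.051, -0.151],
```

arm_command(targets=[[[-0.009,0.009,0.009,0.051,0.051,-0.151],[-0.011,0.008,0.008,0.051,0.051,-0.151],[-0.013,0.006,0.007,0.051,0.051,-0.151],[-0.014,0.005,0.006,0.051,0.051,-0.151],[-0.015,0.003,0.006,0.051,0.051,-0.151],[-0.015,0.001,0.005,0.051,0.051,-0.151],[-0.015,-0.001,0.004,0.051,0.051,-0.151],[-0.015,-0.003,0.003,0.051,0.051,-0.151],[-0.015,-0.006,0.003,0.051,0.051,-0.151],[-0.014,-0.008,0.002,0.051,0.051,-0.151]]], jaw=0.0, newtons=20)

```text
clock: 14.08
position: [0.6258, 0.0823, 0.2166]
ee_rot: [0.291, -3.045, -0.009]
force: [0.4, 0.4, -0.5]
width: 0.004
gripper_force: 0.0
```

arm_command(targets=[[[0,0,0,0,0,0],[0,0,0,0,0,0]]])

```text
clock: 14.32
position: [0.6245, 0.0833, 0.2175]
ee_rot: [0.281, -3.048, -0.014]
force: [1.1, -0.3, 0.2]
width: 0.004
gripper_force: 0.0
```

```bash
python3 - <<'E'
from h import *
inbed2(); print(arm.observe()["joints"].round(2),arm.observe()["width"])
s=rows(pushtcp(-.118)+[.0,0,.05],PUSH,3); rows(pushtcp(-.118),PUSH,3,s)
for n in ("top","side"):
    im,W=cloud(n);x=im["pixels"].astype(int);b=(W-BO)@BED.as_matrix()
    wh=(x.max(-1)-x.min(-1)<40)&(x.min(-1)>60)
    p=b[wh&np.all((b>[-.003,-.12,.02])&(b<[.015,.08,.16]),-1)];print(n,len(p),np.percentile(p,[0,1,5,50,99,100],axis=0).round(4))
E
```

```text
bed tcp [ 0.0808 -0.1228  0.1528] tip [ 0.0696 -0.1224  0.1375] rot err [ 0.0254  0.0214 -0.0976] F bed [ 0.9  -0.64 -0.35] clock 14.325
[ 0.04  0.53 -0.38  1.46  0.17  1.26  1.39] 0.004481738789552973
dist 0.0835 turn 0.103
[-0.006, 0.002, 0.027, 0.008, 0.007, -0.033],[-0.007, 0.002, 0.027, 0.008, 0.007, -0.033],[-0.007, 0.002, 0.027, 0.008, 0.007, -0.033],
dist 0.05 turn 0.0
[-0.002, 0.0, 0.017, 0.0, 0.0, 0.0],[-0.002, 0.0, 0.017, 0.0, 0.0, 0.0],[-0.002, 0.0, 0.017, 0.0, 0.0, 0.0],
top 533 [[-0.0009 -0.0298  0.0203]
 [ 0.0004 -0.028   0.0221]
 [ 0.0022 -0.0236  0.0284]
 [ 0.0089  0.0025  0.095 ]
 [ 0.0105  0.0356  0.1459]
 [ 0.0114  0.0418  0.1484]]
side 153 [[-0.0011 -0.0817  0.0211]
 [-0.0006 -0.0814  0.0268]
 [ 0.0002 -0.0805  0.0826]
 [ 0.0044 -0.0593  0.1312]
 [ 0.0099  0.0076  0.147 ]
 [ 0.0101  0.014   0.1474]]
```

arm_command(targets=[[[-0.006,0.002,0.027,0.008,0.007,-0.033],[-0.007,0.002,0.027,0.008,0.007,-0.033],[-0.007,0.002,0.027,0.008,0.007,-0.033],[-0.002,0,0.015,0,0,0],[-0.002,0,0.015,0,0,0],[0,0,0,0,0,0],[0,0,0,0,0,0]]])

```text
clock: 15.3
position: [0.6378, 0.093, 0.1068]
ee_rot: [0.435, -3.014, 0.02]
force: [0.2, 0.8, 0.2]
width: 0.002
gripper_force: 0.0
```

```bash
python3 - <<'E'
from h import *
inbed2(); rows(pushtcp(-.115),PUSH,2)
E
```

```text
bed tcp [ 0.0361 -0.1173  0.0504] tip [ 0.0246 -0.1173  0.0353] rot err [0.0005 0.0027 0.0035] F bed [ 0.48  0.67 -0.06] clock 15.3
dist 0.0218 turn 0.004
[-0.0, 0.001, 0.011, 0.0, 0.001, 0.002],[-0.0, 0.001, 0.011, 0.0, 0.001, 0.002],
```

arm_command(targets=[[[0,0.001,0.01,0,0.002,0.002],[0,0,0.007,0,0,0.001],[0,0,0.004,0,0,0],[0,0,0,0,0,0],[0,0,0,0,0,0]]])

```text
clock: 15.92
position: [0.6352, 0.0934, 0.0853]
ee_rot: [0.43, -3.012, 0.021]
force: [-0.5, -0.8, 1.1]
width: 0.0
gripper_force: 0.0
```

```bash
python3 - <<'E'
from h import *
inbed2(); rows(pushtcp(-.115),PUSH,1)
E
```

```text
bed tcp [ 0.0228 -0.1161  0.0333] tip [ 0.0113 -0.1161  0.0182] rot err [ 0.0006 -0.0002  0.0008] F bed [-0.07 -0.64  1.29] clock 15.925
dist 0.0012 turn 0.001
[-0.0, 0.001, 0.0, 0.001, -0.0, 0.001],
```

arm_command(targets=[[[0,0.006,0,0,0,0],[0,0.006,0,0,0,0],[0,0.004,0,0,0,0],[0,0.004,0,0,0,0],[0,0.005,0,0,0,0],[0,0.005,0,0,0,0],[0,0.005,0,0,0,0],[0,0.005,0,0,0,0],[0,0,0,0,0,0]]])

```text
clock: 17.05
position: [0.6236, 0.1325, 0.0852]
ee_rot: [0.431, -3.011, 0.02]
force: [0.1, 0.7, -0.1]
width: 0.007
gripper_force: 0.0
```

```bash
cat > chk.py <<'E'
from h import *
inbed2()
for n in ("top","side"):
    im,W=cloud(n);x=im["pixels"].astype(int);b=(W-BO)@BED.as_matrix()
    wh=(x.max(-1)-x.min(-1)<40)&(x.min(-1)>60)
    p=b[wh&np.all((b>[-.003,-.12,.02])&(b<[.015,.11,.16]),-1)];print(n,len(p),np.percentile(p,[0,1,50,99,100],axis=0).round(4).tolist())
E
python3 chk.py
```

```text
bed tcp [ 0.0226 -0.0754  0.0333] tip [ 0.0111 -0.0754  0.0182] rot err [ 0.0008 -0.0005  0.0017] F bed [ 0.22  0.63 -0.28] clock 17.05
top 145 [[-0.0006, 0.0059, 0.0232], [-0.0005, 0.007, 0.0268], [0.0088, 0.0252, 0.0982], [0.0102, 0.0426, 0.1382], [0.0104, 0.0827, 0.1391]]
side 153 [[-0.0004, -0.0827, 0.0223], [-0.0003, -0.0822, 0.0259], [0.0041, -0.0592, 0.1311], [0.0095, 0.0104, 0.1465], [0.0109, 0.0122, 0.1469]]
```

```bash
python3 - <<'E'
from h import *
im,_=cloud("side");a=cv2.resize(im["pixels"][110:230,170:320],None,fx=2.6,fy=2.6)
im,_=cloud("wrist");b=cv2.resize(im["pixels"],(390,312));c=a[:312,:390]
save("c3.png",np.hstack([c,b]));print(c.shape,b.shape)
E
```

```text
(312, 390, 3) (312, 390, 3)
```

View pics/c3.png

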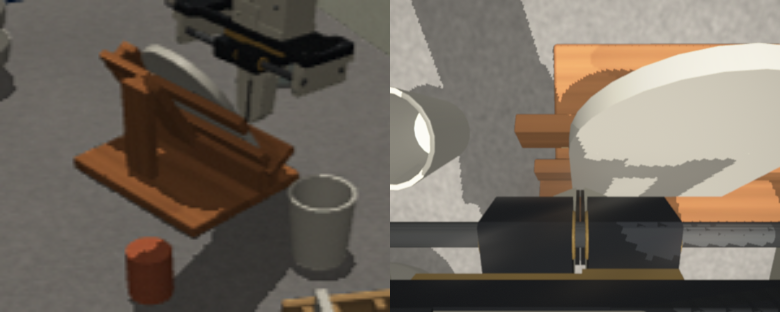

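The fingers have passed in front of the tile: the wrist view shows them over its face and the side view shows the tile unmoved. So the fingertips reach in less far than I assumed. I'll back off, feel for the slat and push again.

arm_command(targets=[[[0,-0.01,0,0,0,0],[0,-0.01,0,0,0,0],[0,-0.012,0,0,0,0],[0,-0.012,0,0,0,0],[-0.0,0,0,0,0,0],[0.002,0,0.0015,0,0,0],[0,0,0,0,0,0]]])

```text
clock: 18.12
position: [0.6336, 0.0896, 0.0838]
ee_rot: [0.432, -3.011, 0.02]
force: [0.0, 0.2, -0.3]
width: 0.003
gripper_force: 0.0
```

```bash
python3 chk.py; python3 -c "
from h import *
p,q=pose();print(BED.inv().apply(q.apply(np.eye(3))).round(2))"
```

```text
bed tcp [ 0.0198 -0.1193  0.0334] tip [ 0.0083 -0.1193  0.0183] rot err [ 0.001  -0.0009  0.0018] F bed [-0.11  0.19 -0.33] clock 18.125
top 642 [[-0.0012, -0.0434, 0.0202], [0.0002, -0.041, 0.0219], [0.0089, -0.0032, 0.0986], [0.0104, 0.0356, 0.1465], [0.0113, 0.083, 0.1481]]
side 155 [[-0.0011, -0.1125, 0.021], [-0.0005, -0.0836, 0.0232], [0.0045, -0.059, 0.1301], [0.0103, 0.0108, 0.1461], [0.0146, 0.0128, 0.1467]]
[[-0.8  -0.    0.61]
 [-0.    1.    0.  ]
 [-0.61  0.   -0.8 ]]
```

arm_command(targets=[[[0.0012,0,0.0009,0,0,0],[0,0,0,0,0,0],[0,0,0,0,0,0]]])

```text
clock: 18.6
position: [0.6328, 0.0886, 0.0831]
ee_rot: [0.43, -3.011, 0.021]
force: [-0.3, 0.4, -0.1]
width: 0.005
gripper_force: 0.0
```

arm_command(targets=[[[0.0012,0,0.0009,0,0,0],[0,0,0,0,0,0],[0,0,0,0,0,0]]])

```text
clock: 18.98
position: [0.6316, 0.0882, 0.0823]
ee_rot: [0.43, -3.011, 0.021]
force: [0.0, -1.0, 0.4]
width: 0.009
gripper_force: 0.0
```

```bash
python3 -c "
from h import *
inbed2()"
```

```text
bed tcp [ 0.0171 -0.1202  0.0333] tip [ 0.0056 -0.1201  0.0182] rot err [ 0.0006 -0.0005  0.0008] F bed [ 0.04 -0.96  0.5 ] clock 18.975
```

arm_command(targets=[[[-0.0024,0,-0.0018,0,0,0],[0,0.006,0,0,0,0],[0,0.006,0,0,0,0],[0,0,0,0,0,0],[0,0,0,0,0,0]]])

```text
clock: 19.6
position: [0.6307, 0.1004, 0.0839]
ee_rot: [0.43, -3.011, 0.021]
force: [0.2, 0.8, -1.2]
width: 0.006
gripper_force: 0.0
```

arm_command(targets=[[[0.0012,0,0.0009,0,0,0],[0,0,0,0,0,0],[0,0,0,0,0,0]]])

```text
clock: 19.98
position: [0.6295, 0.1, 0.0831]
ee_rot: [0.43, -3.011, 0.021]
force: [-0.2, 0.0, -0.2]
width: 0.006
gripper_force: 0.0
```

arm_command(targets=[[[0.0012,0,0.0009,0,0,0],[0,0,0,0,0,0],[0,0,0,0,0,0]]])

```text
clock: 20.35
position: [0.6282, 0.0998, 0.0824]
ee_rot: [0.43, -3.011, 0.021]
force: [-0.6, -0.2, -0.9]
width: 0.003
gripper_force: 0.0
```

```bash
python3 -c "
from h import *
inbed2()"
```

```text
bed tcp [ 0.0171 -0.1081  0.0334] tip [ 0.0056 -0.1081  0.0182] rot err [ 0.0006 -0.0005  0.0008] F bed [-1.04 -0.04 -0.44] clock 20.35
```

arm_command(targets=[[[0,0.005,0,0,0,0],[0,0.005,0,0,0,0],[0,0.004,0,0,0,0],[0,0.004,0,0,0,0],[0,0.004,0,0,0,0],[0,0.004,0,0,0,0],[0,0,0,0,0,0]]])

```text
clock: 21.22
position: [0.621, 0.1252, 0.0825]
ee_rot: [0.431, -3.012, 0.02]
force: [0.9, 0.0, 0.8]
width: 0.002
gripper_force: 0.4
```

```bash
python3 chk.py
```

```text
bed tcp [ 0.0173 -0.0816  0.0334] tip [ 0.0058 -0.0816  0.0182] rot err [ 0.0008 -0.      0.0014] F bed [ 1.18 -0.2   0.25] clock 21.225
top 210 [[-0.0011, -0.0005, 0.0215], [-0.0005, 0.0006, 0.025], [0.0088, 0.0211, 0.0968], [0.0104, 0.0383, 0.1401], [0.0109, 0.0833, 0.1419]]
side 156 [[-0.0005, -0.0923, 0.0201], [-0.0003, -0.0895, 0.0256], [0.0046, -0.0595, 0.1302], [0.0116, 0.0088, 0.1455], [0.014, 0.0125, 0.1461]]
```

arm_command(targets=[[[0,0.004,0,0,0,0],[0,0.004,0,0,0,0],[0,0.004,0,0,0,0],[0,0.004,0,0,0,0],[0,0,0,0,0,0]]])

```text
clock: 21.95
position: [0.6164, 0.1408, 0.0825]
ee_rot: [0.431, -3.011, 0.02]
force: [1.4, 0.1, 0.9]
width: 0.004
gripper_force: 0.9
```

```bash
python3 chk.py; python3 - <<'E'
from h import *
im,_=cloud("side");a=cv2.resize(im["pixels"][110:230,170:320],None,fx=2.6,fy=2.6)
im,_=cloud("wrist");b=cv2.resize(im["pixels"],(390,312))
save("c4.png",np.hstack([a[:312,:390],b]))
E
```

```text
bed tcp [ 0.0172 -0.0654  0.0334] tip [ 0.0057 -0.0654  0.0183] rot err [ 0.001  -0.0002  0.0016] F bed [ 1.65 -0.34  0.07] clock 21.95
top 45 [[-0.002, 0.0211, 0.0239], [-0.0012, 0.0214, 0.0333], [0.0082, 0.0311, 0.1036], [0.0099, 0.0661, 0.124], [0.01, 0.083, 0.1244]]
side 151 [[-0.0004, -0.0837, 0.0219], [-0.0004, -0.0827, 0.0235], [0.0048, -0.0573, 0.1316], [0.0099, 0.0104, 0.1455], [0.0101, 0.0127, 0.1472]]
```

View pics/c4.png

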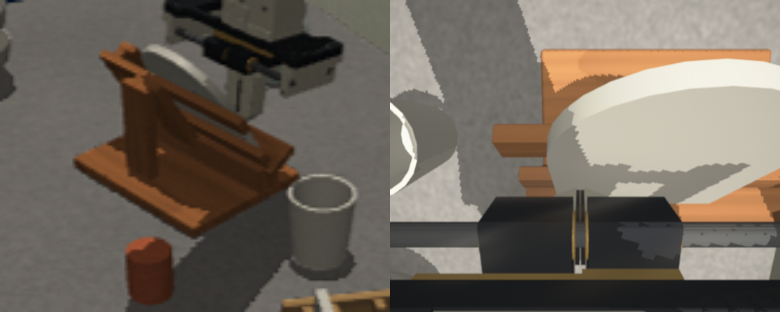

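The tile still hasn't moved, and the fingers are sliding lightly over its face. I'll measure the fingertip shape from the depth map.

```bash
python3 - <<'E'
from h import *
print(arm.tip_reach)
p,q=pose()
for n in("side","top","wrist"):
    im,W=cloud(n);x=im["pixels"]; t=(W-p)@q.as_matrix(); b=(W-BO)@BED.as_matrix()
    m=np.all((t>[-.03,-.03,-.045])&(t<[.03,.03,.035]),-1)
    print(n,m.sum())
    tb=t[m]; bb=b[m]; c=x[m]; o=np.argsort(tb[:,2])
    for i in o[::max(1,len(o)//22)]: print((tb[i]*1000).round(1),(bb[i]*1000).round(1),c[i])
E
```

```text
0.019
side 349
[ 11.8 -13.2 -44.9] [ 35.  -78.9  76.3] [78 75 65]
[  3.4 -16.5 -41.1] [ 39.4 -82.2  68.2] [65 63 54]
[ 12.8 -11.  -38.6] [ 30.4 -76.8  71.8] [79 76 66]
[ -5.9 -15.5 -35.5] [ 43.4 -81.2  58.1] [66 64 55]
[  9.7 -12.4 -32.5] [ 29.1 -78.1  65.1] [78 75 65]
[ 11.7   4.6 -29.7] [ 25.8 -61.1  64.1] [79 76 66]
[ -6.1 -16.3 -27. ] [ 38.4 -82.   51.1] [63 60 52]
[  5.2 -16.4 -24. ] [ 27.6 -82.1  55.7] [66 63 55]
[  1.4 -16.8 -20.3] [ 28.3 -82.5  50.3] [66 64 55]
[ 10.1  -6.8 -15.8] [ 18.7 -72.5  52.1] [79 76 66]
[ 20.5 -15.3   1.8] [ -0.3 -81.   44.4] [52 46 40]
[ 15.5 -10.8   8. ] [ -0.  -76.5  36.4] [58 56 51]
[10.4 13.6 13. ] [  1.  -52.   29.4] [59 50 41]
[14.9 12.9 14.5] [ -3.4 -52.8  30.9] [78 47 26]
[14.5 -6.6 16. ] [ -4.  -72.3  29.4] [76 47 25]
[16.7  6.8 17.7] [ -6.8 -58.9  29.4] [79 48 27]
[ 11.8 -15.9  19.1] [ -3.8 -81.6  25.3] [76 46 25]
[18.2  0.9 21. ] [-10.  -64.8  27.7] [39 24 14]
[-27.2 -20.6  22.4] [ 25.3 -86.2  -1. ] [80 49 27]
[ 15.5 -16.3  24. ] [ -9.7 -82.   23.7] [41 25 15]
[-20.5  -0.   25.5] [ 18.  -65.6   0.7] [73 46 28]
[-21.8 -10.9  27.8] [ 17.7 -7
[... 652 characters left out ...]
9  52.4] [122 119 107]
[ 11.1 -10.5 -13.8] [ 16.7 -76.2  51.1] [122 118 105]
[ 18.3  22.8 -12.5] [ 10.2 -42.9  54.5] [138 134 124]
[ 16.8  -7.1 -11. ] [ 10.5 -72.8  52.3] [133 128 118]
[11.2  9.2 -9.6] [ 14.1 -56.5  47.8] [126 123 110]
[-1.1  0.1 -8. ] [ 22.9 -65.6  39.1] [78 63 50]
[13.6 -5.2 -6.4] [ 10.2 -70.9  46.7] [133 129 119]
[12.4 19.2 -4.5] [ 10.  -46.5  44.5] [136 133 122]
[ 9.6  1.  -2.5] [ 11.  -64.7  41.2] [109 106  98]
[ 8.2 12.1  1. ] [ 10.  -53.6  37.6] [135 132 122]
[ 3.  27.6  7.5] [ 10.3 -38.1  29.3] [198 193 177]
[ 12.6 -25.2  14.8] [ -1.8 -90.9  29.2] [138  98  68]
[ 16.4 -22.4  17.6] [ -6.5 -88.1  29.3] [139 103  76]
[ -1.3 -23.2  28.3] [  1.1 -88.8  10. ] [111  81  59]
```

arm_command(targets=[[[-0.002,0,-0.0015,0,0,0],[0,-0.01,0,0,0,0],[0,-0.012,0,0,0,0],[0,-0.014,0,0,0,0],[0,-0.014,0,0,0,0],[0,-0.014,0,0,0,0],[0,0,0,0,0.1,0],[0,0,0,0,0.1,0],[0,0,0,0,0,0],[0,0,0,0,0,0]]])

```text
clock: 23.55
position: [0.6364, 0.079, 0.0834]
ee_rot: [0.402, -2.816, 0.06]
force: [0.2, 0.3, -1.3]
width: 0.006
gripper_force: 0.0
```

```bash
cat > fing.py <<'E'
from h import *
inbed2(); p,q=pose()
for n in("side","top","wrist"):
    im,W=cloud(n);x=im["pixels"].astype(int); t=(W-p)@q.as_matrix(); b=(W-BO)@BED.as_matrix()
    g=(x.max(-1)-x.min(-1)<22)
    for z0 in range(-46,26,4):
        m=g&np.all((t>[-.025,-.025,z0*1e-3])&(t<[.025,.025,z0*1e-3+.004]),-1)
        if m.sum()>2: print(n,z0,m.sum(),(np.percentile(t[m],[3,97],axis=0)[:,:2]*1000).round(1).tolist())
E
python3 fing.py
```

```text
bed tcp [ 0.0193 -0.1303  0.0332] tip [ 0.0051 -0.1303  0.0206] rot err [ 0.0006 -0.1992  0.0009] F bed [-0.43  0.25 -1.28] clock 23.55
side -46 25 [[-6.1, -18.8], [14.0, 17.8]]
side -42 25 [[-5.0, -18.5], [15.3, 15.9]]
side -38 21 [[-6.6, -19.3], [14.4, 18.7]]
side -34 22 [[-4.1, -17.8], [15.5, 15.3]]
side -30 24 [[-6.1, -18.2], [14.3, 17.3]]
side -26 24 [[-6.0, -18.4], [15.0, 14.1]]
side -22 24 [[-9.1, -16.8], [15.6, 16.2]]
side -18 18 [[-3.6, -16.9], [14.4, 14.3]]
side -14 16 [[-6.3, -14.1], [14.0, 16.0]]
side -10 13 [[2.0, -9.5], [15.2, 9.6]]
side -6 7 [[-7.4, -4.8], [11.3, 1.3]]
wrist -42 52 [[9.3, -1.7], [10.3, 2.3]]
wrist -38 53 [[9.3, -1.8], [10.4, 2.3]]
wrist -34 82 [[9.2, -3.3], [11.7, 3.9]]
wrist -30 83 [[9.4, -3.4], [11.6, 3.9]]
wrist -26 81 [[9.6, -3.5], [11.7, 4.1]]
wrist -22 71 [[9.6, -3.6], [11.6, 4.1]]
wrist -18 162 [[9.4, -14.3], [11.8, 14.0]]
wrist -14 215 [[9.4, -12.3], [11.7, 12.9]]
wrist -10 199 [[-5.9, -8.3], [11.7, 8.9]]
wrist -6 90 [[5.4, -5.3], [11.5, 5.8]]
```

```bash
python3 - <<'E'
from h import *
def P(th): return BED*R.from_matrix(np.c_[[-np.cos(th),0,np.sin(th)],[0,1,0],[-np.sin(th),0,-np.cos(th)]])
th=1.0; q=P(th); print(arm.observe()["joints"].round(2))
for y in(-.13,-.04):
    c=bed(-.0055,y,.0395)
    for X in(-.0375,.0375):
        for Y in(-.095,.095):
            w=c+q.apply([X,Y,-.047]); print(y,"corner",w.round(3),BED.inv().apply(w-BO).round(3))
d=np.load("top.npz");W=d["W"]
for nm,(u,v) in dict(cup=(262,185),tp=(262,117)).items():
    s=W[v-25:v+26,u-35:u+36].reshape(-1,3);s=s[s[:,2]>.03];print(nm,s.min(0).round(3),s.max(0).round(3),s.mean(0).round(3))
# staged: first out to x=+.03 at same y with theta=1, then in
st=rows(bed(.025,-.13,.0395+.016),q,2); rows(bed(-.0055,-.13,.0395),q,3,st)
E
```

```text
[-0.03  0.8  -0.35  1.35  0.24  1.34  1.45]
-0.13 corner [ 0.691 -0.004  0.102] [ 0.054 -0.225  0.033]
-0.13 corner [0.638 0.179 0.102] [ 0.054 -0.035  0.033]
-0.13 corner [ 0.627 -0.022  0.134] [ 0.014 -0.225  0.096]
-0.13 corner [0.573 0.16  0.134] [ 0.014 -0.035  0.096]
-0.04 corner [0.666 0.083 0.102] [ 0.054 -0.135  0.033]
-0.04 corner [0.613 0.265 0.102] [0.054 0.055 0.033]
-0.04 corner [0.601 0.064 0.134] [ 0.014 -0.135  0.096]
-0.04 corner [0.548 0.246 0.134] [0.014 0.055 0.096]
cup [ 0.59 -0.04  0.03] [0.657 0.024 0.08 ] [ 0.63  -0.007  0.061]
tp [ 0.739 -0.085  0.03 ] [0.847 0.071 0.115] [ 0.785 -0.008  0.077]
dist 0.0222 turn 0.151
[0.006, 0.0, -0.009, 0.0, 0.075, 0.0],[0.007, 0.0, -0.009, 0.0, 0.075, 0.0],
dist 0.0344 turn 0.0
[0.001, -0.0, 0.011, 0.0, 0.0, 0.0],[0.001, -0.0, 0.011, 0.0, 0.0, 0.0],[0.001, -0.0, 0.011, 0.0, 0.0, 0.0],
```

The cup's top is at 0.076 m and the lowest body corner would be at 0.102 m, so it is clear. The visible fingertip is a wedge that ends near the TCP. I'll steepen the tool, put the fingertips through the gap between the slats beside the tile, and push with the full finger side.

arm_command(targets=[[[0.006,0,-0.009,0,0.1,0],[0.007,0,-0.009,0,0.1,0],[0,0,0,0,0,0],[0,0,0,0,0,0]]])

```text
clock: 24.2
position: [0.6307, 0.0775, 0.1049]
ee_rot: [0.374, -2.62, 0.094]
force: [-0.7, -1.0, -0.9]
width: 0.007
gripper_force: 0.0
```

```bash
python3 - <<'E'
from h import *
inbed2()
th=1.05; q=BED*R.from_matrix(np.c_[[-np.cos(th),0,np.sin(th)],[0,1,0],[-np.sin(th),0,-np.cos(th)]])
rows(bed(-.0055,-.127,.040),q,3); print(arm.observe()["joints"].round(2))
E
python3 fing.py | grep -v top
```

```text
bed tcp [ 0.0255 -0.1302  0.0546] tip [ 0.0091 -0.1302  0.0451] rot err [ 3.000e-04 -3.983e-01  9.000e-04] F bed [-1.26 -0.82 -0.27] clock 24.2
dist 0.0345 turn 0.002
[0.001, 0.001, 0.011, 0.0, 0.001, 0.0],[0.001, 0.001, 0.011, 0.0, 0.001, 0.0],[0.001, 0.001, 0.011, 0.0, 0.001, 0.0],
[-0.07  0.9  -0.32  1.15  0.22  1.63  1.47]
bed tcp [ 0.0255 -0.1302  0.0546] tip [ 0.0091 -0.1302  0.0451] rot err [ 3.000e-04 -3.983e-01  9.000e-04] F bed [-1.26 -0.82 -0.27] clock 24.2
side -46 25 [[-2.2, -20.2], [14.2, 15.2]]
side -42 27 [[-8.2, -19.3], [13.8, 15.3]]
side -38 23 [[-6.1, -18.8], [14.0, 16.9]]
side -34 23 [[-2.4, -18.5], [13.0, 15.3]]
side -30 24 [[-8.3, -17.0], [13.7, 16.5]]
side -26 26 [[-4.5, -17.1], [13.1, 16.3]]
side -22 21 [[-9.0, -17.3], [13.9, 15.8]]
side -18 26 [[-5.5, -16.8], [12.6, 15.3]]
side -14 18 [[-3.7, -14.3], [14.5, 13.7]]
side -10 13 [[-8.0, -10.4], [16.3, 8.5]]
side -6 13 [[-9.7, -6.3], [12.8, 7.0]]
wrist -42 47 [[9.2, -1.8], [10.4, 2.1]]
wrist -38 53 [[9.2, -1.8], [10.3, 2.4]]
wrist -34 78 [[9.3, -3.3], [11.6, 3.8]]
wrist -30 88 [[9.2, -3.5], [11.6, 3.8]]
wrist -26 86 [[9.4, -3.6], [11.7, 3.7]]
wrist -22 70 [[9.2, -3.7], [11.6, 4.0]]
wrist -18 101 [[9.4, -14.8], [11.7, 14.2]]
wrist -14 77 [[9.4, -13.6], [11.6, 13.5]]
wrist -10 120 [[-6.9, -9.1], [11.5, 9.3]]
wrist -6 82 [[4.5, -5.3], [11.4, 6.4]]
wrist -2 4 [[9.5, -1.7], [10.8, 3.4]]
```

arm_command(targets=[[[0.001,0,0.011,0,0,0],[0.001,0,0.011,0,0,0],[0.001,0,0.011,0,0,0],[0,0.005,0,0,0,0],[0,0.005,0,0,0,0],[0,0.005,0,0,0,0],[0,0,0,0,0,0]]])

```text
clock: 25.22
position: [0.6088, 0.0878, 0.0777]
ee_rot: [0.376, -2.618, 0.094]
force: [-0.3, 0.4, -1.0]
width: 0.006
gripper_force: 0.0
```

```bash
python3 chk.py
```

```text
bed tcp [-0.0041 -0.1142  0.0409] tip [-0.0206 -0.1142  0.0315] rot err [ 0.0006 -0.4     0.0021] F bed [-0.71  0.48 -0.76] clock 25.225
top 604 [[-0.001, -0.0519, 0.0206], [0.0001, -0.0421, 0.0215], [0.0089, -0.0015, 0.0911], [0.0107, 0.0361, 0.1463], [0.0117, 0.0831, 0.1483]]
side 192 [[-0.0026, -0.1194, 0.0244], [-0.0017, -0.1191, 0.0337], [0.0047, -0.0673, 0.122], [0.0138, 0.0097, 0.1457], [0.0141, 0.0128, 0.1461]]
```

No contact with the slats. Pushing in small steps.

arm_command(targets=[[[0,0.005,0,0,0,0],[0,0.005,0,0,0,0],[0,0.004,0,0,0,0],[0,0.004,0,0,0,0],[0,0.004,0,0,0,0],[0,0.004,0,0,0,0],[0,0.004,0,0,0,0],[0,0,0,0,0,0]]])

```text
clock: 26.32
position: [0.6001, 0.1164, 0.0775]
ee_rot: [0.375, -2.618, 0.094]
force: [0.4, 0.1, -0.1]
width: 0.002
gripper_force: 0.1
```

```bash
python3 chk.py
```

```text
bed tcp [-0.0045 -0.0843  0.0409] tip [-0.021  -0.0843  0.0315] rot err [ 0.001  -0.4005  0.0018] F bed [ 0.32  0.01 -0.34] clock 26.325
top 455 [[-0.0011, -0.016, 0.0205], [0.0006, -0.0042, 0.0212], [0.0089, 0.0213, 0.0934], [0.0106, 0.051, 0.1459], [0.0109, 0.0832, 0.1476]]
side 169 [[-0.0003, -0.1031, 0.0352], [-0.0002, -0.1016, 0.0593], [0.0052, -0.0489, 0.1256], [0.0143, 0.024, 0.1457], [0.0147, 0.033, 0.1467]]
```

The tile is moving with the fingers: its side went from 36 to 51 mm. Continuing.

arm_command(targets=[[[0,0.004,0,0,0,0],[0,0.004,0,0,0,0],[0,0.004,0,0,0,0],[0,0.004,0,0,0,0],[0,0.004,0,0,0,0],[0,0.004,0,0,0,0],[0,0.004,0,0,0,0],[0,0.003,0,0,0,0],[0,0,0,0,0,0]]])

```text
clock: 27.55
position: [0.5915, 0.146, 0.0776]
ee_rot: [0.375, -2.618, 0.094]
force: [-0.9, -1.4, -0.8]
width: 0.007
gripper_force: 0.3
```

```bash
python3 chk.py
```

```text
bed tcp [-0.0045 -0.0534  0.041 ] tip [-0.021  -0.0534  0.0315] rot err [ 0.001  -0.4006  0.0016] F bed [-1.46 -1.06 -0.08] clock 27.55
top 460 [[-0.0012, 0.0232, 0.0203], [0.0004, 0.0245, 0.0218], [0.0089, 0.0522, 0.094], [0.0103, 0.0863, 0.1454], [0.0106, 0.0909, 0.1484]]
side 156 [[-0.0029, -0.0697, 0.0514], [-0.0006, -0.0694, 0.062], [0.0045, -0.0136, 0.1282], [0.0144, 0.079, 0.1465], [0.0148, 0.0822, 0.1475]]
```

arm_command(targets=[[[0,0.003,0,0,0,0],[0,0.003,0,0,0,0],[0,0.003,0,0,0,0],[0,0.003,0,0,0,0],[0,0,0,0,0,0]]])

```text
clock: 28.28
position: [0.5881, 0.1576, 0.0776]
ee_rot: [0.375, -2.618, 0.094]
force: [0.7, -1.1, -0.1]
width: 0.005
gripper_force: 0.3
```

arm_command(targets=[[[0,0.0015,0,0,0,0],[0,0,0,0,0,0],[0,0,0,0,0,0]]])

```text
clock: 28.65
position: [0.5878, 0.1584, 0.0776]
ee_rot: [0.374, -2.618, 0.094]
force: [-0.3, -1.7, 0.8]
width: 0.001
gripper_force: 0.9
```

```bash
python3 chk.py
```

```text
bed tcp [-0.0046 -0.0406  0.041 ] tip [-0.021  -0.0406  0.0315] rot err [ 0.0006 -0.4006  0.001 ] F bed [-0.2  -1.59  1.09] clock 28.65
top 455 [[-0.0003, 0.0346, 0.0203], [0.0009, 0.0365, 0.0225], [0.0088, 0.0641, 0.0961], [0.0105, 0.0944, 0.1464], [0.0106, 0.0972, 0.1478]]
side 158 [[-0.0014, -0.0591, 0.06], [-0.0005, -0.0564, 0.0632], [0.0049, 0.0, 0.128], [0.0142, 0.091, 0.1457], [0.0149, 0.0974, 0.1467]]
```

arm_command(targets=[[[0,0.0015,0,0,0,0],[0,0,0,0,0,0],[0,0,0,0,0,0]]])

```text
clock: 29.12
position: [0.5874, 0.1598, 0.0776]
ee_rot: [0.374, -2.618, 0.095]
force: [-0.3, -3.1, 0.5]
width: 0.009
gripper_force: 1.0
```

arm_command(targets=[[[0,0.001,0,0,0,0],[0,0,0,0,0,0],[0,0,0,0,0,0]]])

```text
clock: 29.5
position: [0.5873, 0.1601, 0.0776]
ee_rot: [0.373, -2.618, 0.096]
force: [1.4, -5.1, 0.4]
width: 0.006
gripper_force: 2.5
```

arm_command(targets=[[[0,0.001,0,0,0,0],[0,0,0,0,0,0],[0,0,0,0,0,0]]])

```text
clock: 29.88
position: [0.5873, 0.1601, 0.0776]
ee_rot: [0.373, -2.618, 0.097]
force: [0.9, -7.3, 1.0]
width: 0.005
gripper_force: 3.7
```

```bash
python3 chk.py
```

```text
bed tcp [-0.0046 -0.0387  0.041 ] tip [-0.0211 -0.0388  0.0316] rot err [-1.500e-03 -4.008e-01 -3.000e-04] F bed [-0.52 -7.22  1.46] clock 29.875
top 439 [[-0.0001, 0.0377, 0.0202], [0.0005, 0.039, 0.0229], [0.0088, 0.0661, 0.0981], [0.0104, 0.0962, 0.1461], [0.0125, 0.0994, 0.1476]]
side 158 [[-0.0009, -0.0539, 0.0608], [-0.0007, -0.0517, 0.0624], [0.0047, 0.0014, 0.1282], [0.0145, 0.0932, 0.1457], [0.0148, 0.0947, 0.146]]
```

It has stalled at 7 N with the side at ~97 mm, so the tile is home. Backing off.

arm_command(targets=[[[0,-0.003,0,0,0,0],[0,-0.008,0,0,0,0],[0,-0.012,0,0,0,0],[0,0,-0.02,0,0,0],[0,0,-0.03,0,0,0],[0,0,-0.03,0,0,0],[0,0,-0.03,0,0,0],[0,0,-0.03,0,0,0],[0,0,0,0,0,0]]])

```text
clock: 31.1
position: [0.6594, 0.1584, 0.202]
ee_rot: [0.374, -2.622, 0.093]
force: [-0.4, 0.8, -0.6]
width: 0.005
gripper_force: 0.0
```

```bash
python3 chk.py; python3 - <<'E'
from h import *
im,W=cloud("top");a=im["pixels"][90:290,80:340].repeat(2,0).repeat(2,1)
d=np.load("top.npz")
for n,(u,v) in dict(cup=(262,185),prop=(252,261),tp=(262,117)).items():
    for w in(d["W"],W):
        s=w[v-25:v+26,u-30:u+31].reshape(-1,3);s=s[s[:,2]>.03];print(n,s.mean(0).round(3))
b=(W-BO)@BED.as_matrix();x=im["pixels"].astype(int);wh=(x.max(-1)-x.min(-1)<40)&(x.min(-1)>60)
for z0 in(.02,.04,.06,.08,.1,.12,.14):
    m=wh&np.all((b>[.003,-.1,z0-.006])&(b<[.014,.099,z0+.006]),-1);print(z0,m.sum(),b[m][:,1].min().round(4) if m.any() else 0,b[m][:,1].max().round(4) if m.any() else 0)
im,_=cloud("side");c=im["pixels"][100:300,160:440]
save("end.png",np.hstack([a,np.pad(c,((0,200),(0,0),(0,0)))]))
E
```

```text
bed tcp [ 0.1191 -0.0605  0.1112] tip [ 0.1026 -0.0604  0.1017] rot err [ 0.0011 -0.3965  0.0004] F bed [-0.4   0.9  -0.43] clock 31.1
top 296 [[-0.0002, 0.0488, 0.021], [0.0006, 0.0512, 0.0239], [0.0088, 0.0742, 0.0973], [0.0106, 0.0968, 0.1449], [0.0149, 0.099, 0.1465]]
side 146 [[-0.0009, -0.0232, 0.0225], [-0.0007, -0.0216, 0.0519], [0.0041, 0.0061, 0.1316], [0.0095, 0.0937, 0.1461], [0.0098, 0.0964, 0.1465]]
cup [ 0.63  -0.007  0.061]
cup [ 0.558 -0.007  0.319]
prop [0.448 0.015 0.049]
prop [ 0.396 -0.007  0.599]
tp [ 0.784 -0.008  0.077]
tp [ 0.784 -0.008  0.077]
0.02 14 0.067 0.089
0.04 16 0.0699 0.0906
0.06 22 0.0643 0.0966
0.08 26 0.0604 0.0965
0.1 28 0.0582 0.0942
0.12 33 0.0531 0.0888
0.14 36 0.0498 0.0716
```

View pics/end.png

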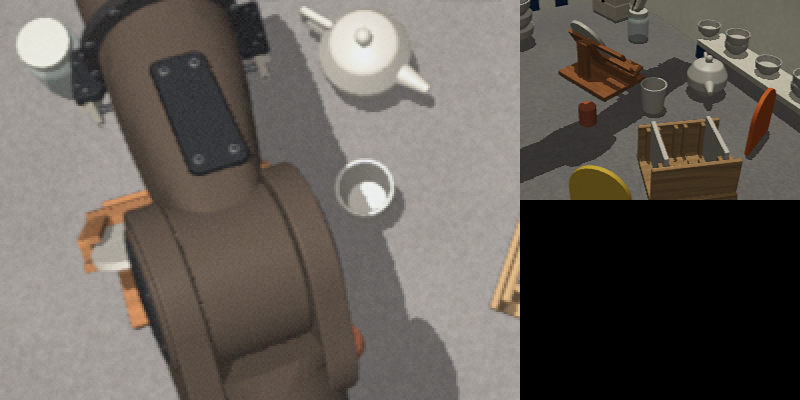

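The final view shows the tile's side in the channel (~(105,245)), with the cup, teapot, prop and rack tiles where they were. The tile's edges at about -22 and +97 mm put its origin at y ≈ 38 mm, fully home. Handing in.

```bash
python3 -c "
from cell import arm
print(arm.sign_off())"
```

```text
the job is handed in; nothing more can be done
None
```

I handed the job in at about 31 s: the round-topped tile was laid on the easel, released, then pushed along the ledge until its side was fully home in the channel (origin at y ≈ 38 mm); two earlier pushes slid over its face without moving it, and the other objects look unmoved.

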